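Line up the reagent bottles by height on the stand

ROBOT

A 6-joint arm with a two-finger parallel gripper is mounted at the origin on a cart in front of the work surface, level with it; the furniture and walls round the work are solid. World frame = base frame: x ahead of the robot, y to its left, z up, the work surface at z = 0. Lengths are in m, angles in rad, forces in N, time in s.
With the tool pointing down it reaches from about 0.35 to 0.725 m from the base axis. Payload 4.3 kg.
Tool frame: the origin (TCP) lies where the fingers leave the gripper's body, on its centre line; the fingertips stand 73 mm ahead of it and the grasp point (between the pads) lies 54 mm ahead of it (r.grip_depth is the distance from the TCP to the grasp point, in m); z points along the fingers, x is the direction in which the jaws open and shut, and the axes are right-handed (so a half turn about z gives the same grasp; the last joint's range is limited). The gripper opens to 85 mm and grips with 20 to 120 N. Pads are 22 mm wide; open, the fingers measure 114 mm over their backs; the gripper's body (76 mm by 85 mm) begins 54 mm behind the grasp point. The pads swing forward as they close: fully open they stand 13 mm farther back than shut.
Start: joints at [1.103, 0.377, 0.081, 1.274, 0, 1.46], TCP at [0.201, 0.539, 0.304] pointing down, gripper open.
Joint ranges: [-2.72, 2.72], [-0.84, 1.66], [-1.02, 1.22], [-1.77, 2.12], [-1.37, 1.28], [-3.14, 3.14]. Speed limits (rad/s): [2.57, 2.57, 3.14, 3.14, 3.14, 3.14].

INTERFACE

Orientations are given as [roll, pitch, yaw] about the fixed x, y, z axes, in that order (R = Rz(yaw) Ry(pitch) Rx(roll)).
In Python, from cell import r gives the robot as it stands.
- The arm moves only by the shell command python3 -m creep 'ROWS' [FORCE]. ROWS is JSON, a list that holds one entry, the list of rows, each a list of 5 numbers: the shift along the tool's x, y, z in mm, then the turn about the tool's z in degrees, then the opening, from 0 (shut) to 1 (fully open). A call has 1 to 8 rows; each row shifts and turns the commanded pose from where the row before left it, along the tool's axes as they then stand; what a row does not reach is not made up. A row lasts 1/12 s, in which the tool goes at most 41.7 mm and 7.16 degrees, less where a joint would pass 70% of its speed; a pose out of reach is approached as far as the arm can. A call is refused whole if a number of a shift passes 41.7 or a number of a turn 7.16, either way. A call with a gripper value outside its range is refused whole. The fingers move at their own pace and stop on an object; FORCE is the grip in N (left out, the last holds). Time passes only in rows, so rows that do not move let the fingers close. It gives the time, the measured TCP pose, the force and the opening at its end, in the units of the state.
- r.read_state(): the state, without advancing time (a new reading comes with each control period).
- r.grab_frame(name): name is "scene" or "side" or "wrist"; returns a dict with "pixels" (400x640x3 uint8, blue, green, red), "fx", "fy", "cx", "cy" (pixels), "cam_to_world" (4x4, takes a point from camera to world coordinates). Camera axes: x right, y up, looking along -z (the intrinsics and any distortion apply to the point x, -y, -z); pixel columns grow to the right and rows downward; lengths in m; the calibration is good to about 2 mm. A picture is of the moment at which its call begins. There is no depth.
- r.hand_in(): hands the job in, once; it reports no verdict.
Trained networks look in a picture, given as the dict that the camera call returned (one of the last four; its "shot" number tells which), for a name from the list of things; names that differ only in an ending like _2 or _b are one class to them, and where a whole thing is asked for, a point or a joint stands for the part that bears it (a point fixed in the world has none). Each returns a list of dicts, best first, with "p" (0 to 1); they miss things now and then, are a little off and sometimes report something else, mostly with a low value. They report only what shows in the picture. A call takes as long as a camera call.
- r.recognise(picture, label): "location" ([x, y, z] in m, in the coordinates of the camera as it stood for that picture, good to about 4 mm: the middle of the surface that is visible of it).
- r.silhouettes(picture, label): "mask" (400x640 bool, what is visible of it).
- r.spot_point(picture, label): "location" ([x, y, z] in m, in the coordinates of the camera as it stood for that picture, good to about 4 mm: a listed point, or the origin of a listed thing).
The state is a dict: "time_s": time; "qpos": joint angles; "dq": joint speeds; "effort": joint torques, N m; "tool_pos": TCP position; "tool_rot": TCP orientation; "ft_force": force on the tool from outside, world axes, zero at the start; "torque": the same for the moment, N m; "grip_width": opening from 0.0 (shut) to 1.0 (fully open).
Only numpy, scipy, OpenCV 4.12 (cv2) and the standard library are available. Lean on these libraries where they do the work, as an engineer would, in place of code of your own. Each camera call takes 0.05 s, during which the arm holds its last target. There are 200 camera calls.

TASK

Line up the four reagent bottles by height on the grey stand, each upright in the middle of its own blue pad: the tallest on the pad next to the red block, then each next shorter one along the row, so that the shortest stands at the other end. Do not let any bottle tip over.

Things in the scene. Friction and masses are not known exactly. Their poses are not given: they have to be found in the camera images.
- red_cap_bottle (a point): Tallest: white round bottle with a red cap and a red band on its paper; 66 mm across the body, 150 mm tall, about 350 g, capped, standing upright on the worktop at the start. This point is on its axis, half-way up (75 mm above its underside); z is up. The body is straight-sided up to about 99 mm above its underside, then slopes in to the cap: grip the straight body, from above with the fingers either side of the cap.
- yellow_cap_bottle (a point): Second tallest: white round bottle with a yellow cap and a blue band on its paper; 62 mm across the body, 140 mm tall, about 300 g, capped, standing upright on the worktop at the start. This point is on its axis, half-way up (70 mm above its underside); z is up. The body is straight-sided up to about 92 mm above its underside, then slopes in to the cap: grip the straight body, from above with the fingers either side of the cap.
- black_cap_bottle (a point): Third tallest: amber-brown round bottle with a black cap; 60 mm across the body, 125 mm tall, about 240 g, capped, standing upright on the worktop at the start. This point is on its axis, half-way up (62 mm above its underside); z is up. The body is straight-sided up to about 82 mm above its underside, then slopes in to the cap: grip the straight body, from above with the fingers either side of the cap.
- white_cap_bottle (a point): Shortest: amber-brown round bottle with a white cap and an orange band on its paper; 52 mm across the body, 105 mm tall, about 170 g, capped, standing upright on the worktop at the start. This point is on its axis, half-way up (52 mm above its underside); z is up. The body is straight-sided up to about 69 mm above its underside, then slopes in to the cap: grip the straight body, from above with the fingers either side of the cap.
- pad_1: Round blue pad with a thin black rim, 80 mm across, 2 mm thick, fixed on the stand: left-hand end of the row as the robot sees it (+y end). Pads are 90 mm apart. Origin at the centre of its underside, 8 mm above the worktop (its top is 10 mm above the worktop); y runs along the row.
- pad_2: Round blue pad with a thin black rim, 80 mm across, 2 mm thick, fixed on the stand: second from the left. Pads are 90 mm apart. Origin at the centre of its underside, 8 mm above the worktop (its top is 10 mm above the worktop); y runs along the row.
- pad_3: Round blue pad with a thin black rim, 80 mm across, 2 mm thick, fixed on the stand: third from the left. Pads are 90 mm apart. Origin at the centre of its underside, 8 mm above the worktop (its top is 10 mm above the worktop); y runs along the row.
- pad_4: Round blue pad with a thin black rim, 80 mm across, 2 mm thick, fixed on the stand: right-hand end of the row (-y end). Pads are 90 mm apart. Origin at the centre of its underside, 8 mm above the worktop (its top is 10 mm above the worktop); y runs along the row.
- red_block: Red block, 90 x 16 x 22 mm, fixed on the stand at one end of the row, either the left or the right, 53 mm beyond the last pad's centre; it marks the tall end. Origin at the centre of its underside. A like block in grey marks the other end.
- stand: Light grey board, 112 (x) x 400 (y) x 8 mm, fixed, origin at its underside's centre; the pads stand in a row along its y axis. A rail on its far edge is 24 mm high, its face 48 mm from the pads' centre line. A monitor (near corner at x 0.55, y -0.05 m) and, right, a computer tower stand behind: between bottles and stand, travel in front of them, within 0.45 m of the robot's axis.

How it is judged:
By the outcome, as a careful person would: the job done as asked, in the order asked, and still so for the second after the job is handed in, with the robot touching nothing.
It also fails if it takes over 141 s, if anything falls off the work surface, if the arm or the gripper's body presses on something with over 40 N, if the wrist force passes 120 N, or if a joint passes its speed limit or range.

## Working session

There is one attempt and no reset: what is moved stays moved. The work goes in short steps, Python scripts to look and compute and a shell command to move; the robot and the scene stay as the last step left them, time stands still between calls to the robot, and variables do not carry over. Pictures are saved under pics/ and viewed, about 12 in all and at most 16, crops included, and the job is handed in when it is done.

```bash
ls; mkdir -p pics
cat > h.py <<'E'
import numpy as np, cv2
from cell import r
N=['red_cap_bottle','yellow_cap_bottle','black_cap_bottle','white_cap_bottle']
def w(f,p): return (np.array(f['cam_to_world'])@np.r_[p,1])[:3]
def find(cam,labels,f=None):
    f=f or r.grab_frame(cam)
    for l in labels:
        print(cam,l,[(round(d['p'],2),w(f,d['location']).round(3).tolist()) for d in r.spot_point(f,l)[:4]])
    return f
E
python3 - <<'E'
from h import *
for c in ['scene','side']:
    f=find(c,N+['pad_1','red_block','stand']); cv2.imwrite(f'pics/{c}0.png',f['pixels'])
s=r.read_state(); print(s)
E
```

```text
pics
scene red_cap_bottle [(0.73, [0.426, -0.304, 0.078])]
scene yellow_cap_bottle [(0.82, [0.422, -0.054, 0.072])]
scene black_cap_bottle [(0.64, [0.397, -0.189, 0.065])]
scene white_cap_bottle [(0.47, [0.502, -0.159, 0.057])]
scene pad_1 [(0.71, [0.439, 0.102, 0.007]), (0.44, [0.449, 0.189, 0.007])]
scene red_block [(0.77, [0.429, 0.047, 0.008]), (0.64, [0.437, 0.1, 0.008])]
scene stand []
side red_cap_bottle [(0.9, [0.43, -0.306, 0.074]), (0.74, [0.465, 0.368, 0.007]), (0.51, [0.423, -0.055, 0.069])]
side yellow_cap_bottle [(0.6, [0.418, -0.055, 0.067]), (0.47, [0.446, 0.189, 0.005])]
side black_cap_bottle [(0.65, [0.395, -0.188, 0.065])]
side white_cap_bottle [(0.75, [0.505, -0.156, 0.052])]
side pad_1 [(0.89, [0.45, 0.188, 0.007]), (0.8, [0.465, 0.37, 0.009]), (0.76, [0.437, 0.102, 0.007])]
side red_block [(0.72, [0.428, 0.047, 0.011])]
side stand [(0.69, [0.452, 0.234, 0.0]), (0.51, [0.447, 0.188, 0.004])]
{'time_s': 0.8, 'qpos': array([ 1.10271244e+00,  3.77257378e-01,  8.10400355e-02,  1.27439498e+00,
       -2.21644951e-05,  1.46053022e+00]), 'dq': array([-0.00011385,  0.00067884, -0.00088923, -0.00157448,  0.00012833,
        0.00111016]), 'effort': array([-2.53653470e-04, -4.63457608e+01,  2.70143098e+01, -2.17244387e-04,
       -7.32670424e-05, -3.08615171e-06]), 'tool_pos': array([0.20138457, 0.53862938, 0.30396927]), 'tool_rot': array([ 3.14155038e+00, -1.80449098e-04,  1.21297855e+00]), 'ft_force': array([0.20541198, 0.45882898, 0.15846897]), 'torque': array([-0.03683875,  0.0214831 , -0.02280853]), 'grip_width': 1.0042258305288418}
```

View pics/scene0.png

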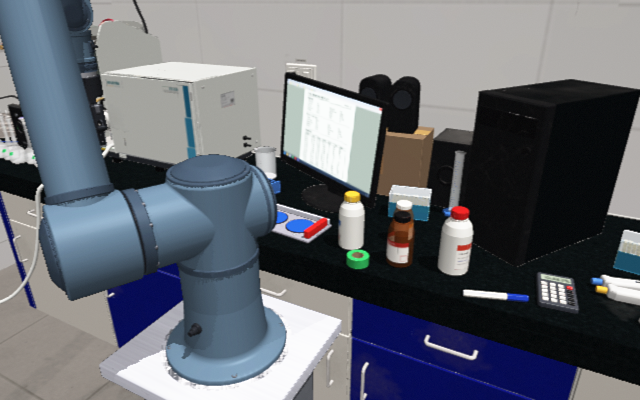

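View pics/side0.png

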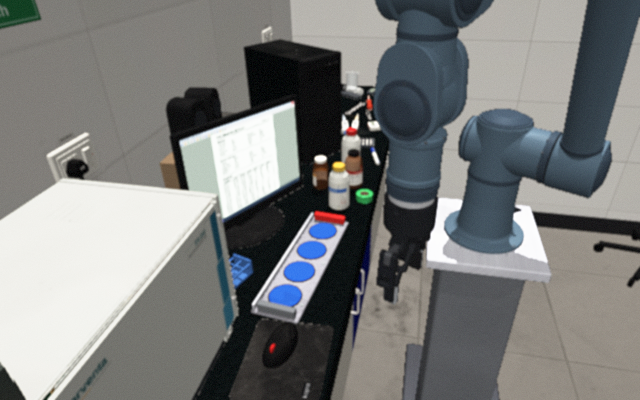

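The red block is at the right-hand (−y) end of the stand: scene (315,228), side (330,216). So red goes on pad_4 (y≈0.10) and white on pad_1 (y≈0.37). I'll place the far pads first, starting by turning the tool to yaw 0 and moving over to the bottles.

```bash
python3 -m creep '[[[0,0,0,6.95,1],[0,0,0,6.95,1],[0,0,0,6.95,1],[0,0,0,6.95,1],[0,0,0,6.95,1],[0,0,0,6.95,1],[0,0,0,6.95,1],[0,0,0,6.95,1]]]'
python3 -m creep '[[[0,0,0,6.95,1],[0,0,0,6.95,1],[0,0,0,0,1]]]'
```

```text
time_s: 1.47
tool_pos: [0.2014, 0.5386, 0.304]
tool_rot: [-3.142, -0.0, 0.237]
ft_force: [-0.4, 0.0, -0.9]
grip_width: 0.999
time_s: 1.72
tool_pos: [0.2014, 0.5386, 0.304]
tool_rot: [-3.141, -0.0, -0.002]
ft_force: [0.2, 0.2, 0.2]
grip_width: 1.005
```

```bash
python3 -m creep '[[[25,30,0,0,1],[25,30,0,0,1],[25,30,0,0,1],[25,30,0,0,1],[25,30,0,0,1],[25,30,0,0,1],[25,30,0,0,1],[25,30,0,0,1]]]'
python3 -m creep '[[[0,38,0,0,1],[0,38,0,0,1],[0,38,0,0,1],[0,38,0,0,1],[0,38,0,0,1],[0,0,0,0,1],[0,0,0,0,1]]]'
python3 - <<'E'
from h import *
print(r.grip_depth)
f=find('wrist',['pad_1','red_block']); cv2.imwrite('pics/w1.png',f['pixels'])
print(np.array(f['cam_to_world']).round(3).tolist())
find('scene',['pad_1','red_block']); find('side',['pad_1','stand'])
E
```

```text
time_s: 2.38
tool_pos: [0.4023, 0.297, 0.3042]
tool_rot: [-3.141, -0.001, 0.004]
ft_force: [1.2, -0.1, -0.5]
grip_width: 1.004
time_s: 2.97
tool_pos: [0.4015, 0.107, 0.3042]
tool_rot: [-3.141, -0.001, -0.002]
ft_force: [-0.4, -0.1, -0.6]
grip_width: 0.998
0.0539
wrist pad_1 [(0.89, [0.44, 0.096, 0.01]), (0.7, [0.448, 0.191, 0.006]), (0.38, [0.431, 0.044, 0.011])]
wrist red_block [(0.7, [0.431, 0.046, 0.01])]
[[1.0, 0.002, -0.001, 0.401], [-0.002, 0.956, 0.294, 0.181], [0.002, -0.294, 0.956, 0.373], [0.0, 0.0, 0.0, 1.0]]
scene pad_1 [(0.55, [0.437, 0.097, 0.008]), (0.44, [0.446, 0.189, 0.01])]
scene red_block [(0.52, [0.428, 0.047, 0.011])]
side pad_1 [(0.97, [0.465, 0.368, 0.01]), (0.81, [0.445, 0.188, 0.007]), (0.62, [0.455, 0.274, 0.004]), (0.56, [0.436, 0.102, 0.01])]
side stand [(0.4, [0.437, 0.103, 0.012])]
```

```bash
cat >> h.py <<'E'
def ray(f,u,v,z):
    M=np.array(f['cam_to_world']); d=M[:3,:3]@np.array([(u-f['cx'])/f['fx'],-(v-f['cy'])/f['fy'],-1.]); o=M[:3,3]
    return (o+d*(z-o[2])/d[2]).round(4).tolist()
def pads(f):
    im=f['pixels'].astype(int); m=((im[...,0]>130)&(im[...,0]-im[...,2]>80)).astype(np.uint8)
    for c in cv2.findContours(m,0,2)[0]:
        if cv2.contourArea(c)>1000:
            e=cv2.fitEllipse(cv2.convexHull(c)); print('pad',np.round(e[0]),np.round(e[1]),ray(f,*e[0],.010))
E
python3 - <<'E'
from h import *
f=r.grab_frame('wrist'); print([k for k in f if k!='pixels']); pads(f)
E
```

```text
['fx', 'fy', 'cx', 'cy', 'cam_to_world', 'shot']
pad [348. 176.] [64. 66.] [0.438, 0.1002, 0.01]
pad [360.  93.] [70. 75.] [0.4472, 0.1894, 0.01]
pad [373.  -1.] [75. 82.] [0.4563, 0.277, 0.01]
```

View pics/w1.png

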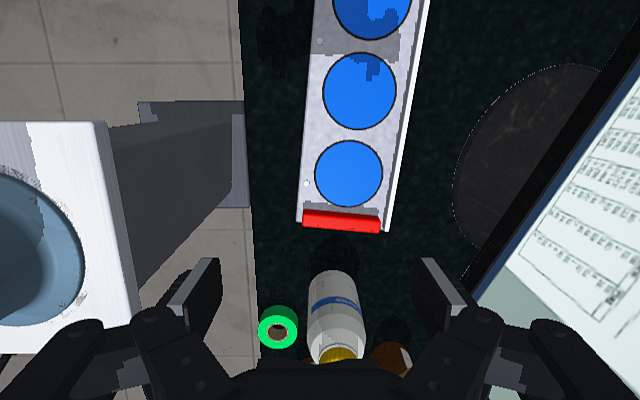

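```bash
python3 -m creep '[[[0,38,0,0,1],[0,38,0,0,1],[0,38,0,0,1],[0,38,0,0,1],[0,38,0,0,1],[0,0,0,0,1],[0,0,0,0,1]]]'
python3 - <<'E'
from h import *
f=find('wrist',N); cv2.imwrite('pics/w2.png',f['pixels'])
E
```

```text
time_s: 4.05
tool_pos: [0.4014, -0.0829, 0.3039]
tool_rot: [-3.141, -0.0, -0.004]
ft_force: [-0.4, 0.4, -0.5]
grip_width: 1.0
wrist red_cap_bottle [(0.74, [0.427, -0.307, 0.075])]
wrist yellow_cap_bottle []
wrist black_cap_bottle [(0.79, [0.401, -0.191, 0.058])]
wrist white_cap_bottle [(0.75, [0.502, -0.167, 0.046])]
```

View pics/w2.png

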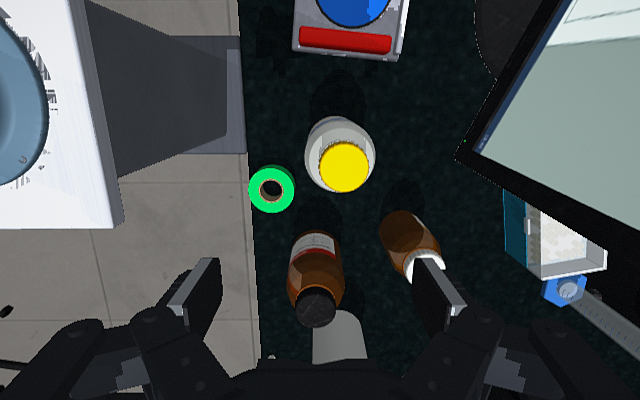

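Run:
```python
from h import *
f=r.grab_frame('wrist')
for n,u,v,z in [('yel',344,167,.14),('blk',316,307,.125),('wht',428,263,.105),('box',504,225,.0),('boxtop',527,245,.07),('tape',271,189,.02),('monitor',460,155,.15)]: print(n,ray(f,u,v,z))
```

```text
yel [0.4214, -0.053, 0.14]
blk [0.4015, -0.1816, 0.125]
wht [0.5037, -0.1487, 0.105]
box [0.6318, -0.1526, 0.0]
boxtop [0.6155, -0.1468, 0.07]
tape [0.3509, -0.1023, 0.02]
monitor [0.4998, -0.0424, 0.15]
```

```bash
python3 -m creep '[[[0,37,0,0,1],[0,37,0,0,1],[34,0,0,0,1],[34,0,0,0,1],[34,0,0,0,1],[0,0,30,0,1],[0,0,30,0,1],[0,0,30,0,1]]]'
python3 -m creep '[[[0,0,0,0,1],[0,0,0,0,1]]]'
python3 - <<'E'
from h import *
f=find('wrist',['white_cap_bottle']); cv2.imwrite('pics/w3.png',f['pixels'])
E
```

```text
time_s: 5.02
tool_pos: [0.5049, -0.1545, 0.2132]
tool_rot: [3.141, -0.002, 0.003]
ft_force: [0.3, -0.7, -1.3]
grip_width: 1.0
time_s: 5.18
tool_pos: [0.5021, -0.1538, 0.2127]
tool_rot: [-3.139, 0.004, 0.002]
ft_force: [0.2, -0.6, -0.6]
grip_width: 0.997
wrist white_cap_bottle []
```

View pics/w3.png

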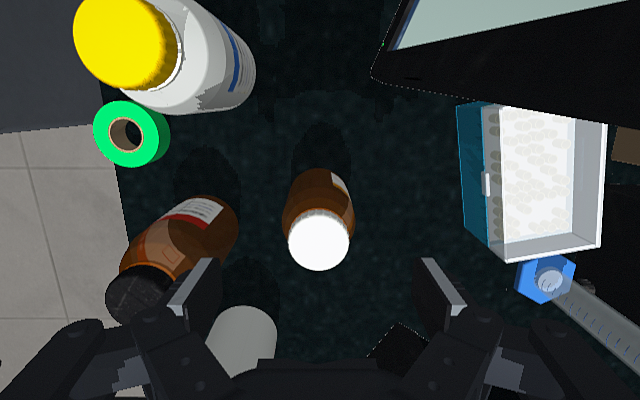

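```bash
python3 - <<'E'
from h import *
f=r.grab_frame('wrist')
for n,u,v,z in [('wht',319,240,.105),('blk',137,294,.125),('yel',124,43,.14)]: print(n,ray(f,u,v,z))
print(r.read_state()['tool_pos'])
E
python3 -m creep '[[[0,0,30,0,1],[0,0,30,0,1],[0,0,0,0,1],[0,0,0,0,1]]]'
```

```text
wht [0.5062, -0.1619, 0.105]
blk [0.4042, -0.1858, 0.125]
yel [0.427, -0.06, 0.14]
[ 0.50466515 -0.15551134  0.21620327]
time_s: 5.67
tool_pos: [0.503, -0.1552, 0.1545]
tool_rot: [-3.141, 0.001, -0.0]
ft_force: [-0.5, -0.0, 0.4]
grip_width: 1.0
```

```bash
python3 -m creep '[[[1,4,15,0,1],[0,0,15,0,1],[0,0,9,0,1],[0,0,0,0,1],[0,0,0,0,1]]]'
python3 -m creep '[[[0,0,0,0,0],[0,0,0,0,0],[0,0,0,0,0],[0,0,0,0,0],[0,0,0,0,0],[0,0,0,0,0],[0,0,0,0,0],[0,0,0,0,0]]]' 50
```

```text
time_s: 6.08
tool_pos: [0.505, -0.1596, 0.1161]
tool_rot: [3.141, -0.001, 0.0]
ft_force: [0.0, 0.1, 0.2]
grip_width: 1.0
time_s: 6.75
tool_pos: [0.5047, -0.1596, 0.116]
tool_rot: [3.141, -0.001, -0.0]
ft_force: [-2.0, -0.2, 5.1]
grip_width: 0.575
```

Run:
```python
from h import *
f=find('side',N[3:]); cv2.imwrite('pics/s1.png',cv2.resize(f['pixels'][100:260,220:440],None,fx=3,fy=3))
```

```text
side white_cap_bottle [(0.94, [0.502, -0.156, 0.051])]
```

View pics/s1.png

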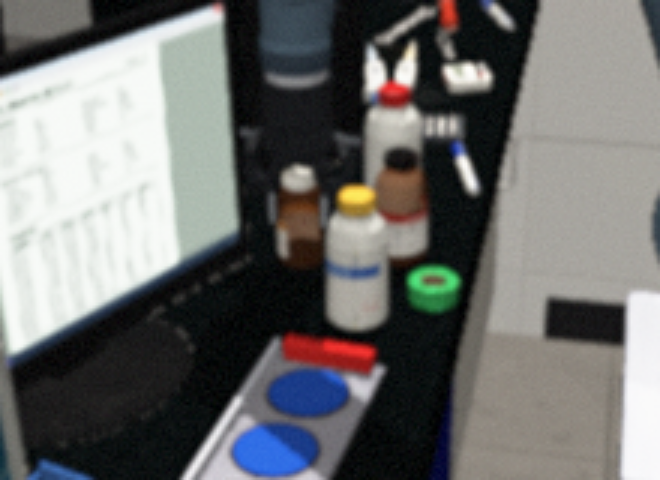

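```bash
python3 -m creep '[[[0,0,-10,0,0],[0,0,-20,0,0],[0,0,-35,0,0],[0,0,-35,0,0],[0,0,-35,0,0],[0,0,-30,0,0],[-17,0,0,0,0],[-35,0,0,0,0]]]'
python3 -m creep '[[[-35,0,0,0,0],[-17,-15,0,0,0],[0,-33,0,0,0],[0,-38,0,0,0],[0,-38,0,0,0],[0,-38,0,0,0],[0,-38,0,0,0],[0,-38,0,0,0]]]'
python3 -m creep '[[[10,-38,0,0,0],[11,-38,0,0,0],[11,-38,0,0,0],[11,-38,0,0,0],[11,-38,0,0,0],[11,-38,0,0,0],[0,-38,0,0,0],[0,-30,0,0,0]]]'
python3 -m creep '[[[0,-15,0,0,0],[0,-9,0,0,0],[0,0,0,0,0],[0,0,0,0,0]]]'
python3 - <<'E'
from h import *
f=r.grab_frame('wrist'); pads(f); find('side',N[3:]);find('scene',N[3:]); cv2.imwrite('pics/w4.png',f['pixels'])
E
```

```text
time_s: 7.52
tool_pos: [0.4561, -0.1607, 0.2833]
tool_rot: [3.138, -0.009, 0.002]
ft_force: [0.3, -0.9, -1.7]
grip_width: 0.573
time_s: 8.18
tool_pos: [0.3997, 0.0803, 0.2806]
tool_rot: [-3.141, -0.001, -0.0]
ft_force: [1.0, 0.4, -1.9]
grip_width: 0.573
time_s: 8.85
tool_pos: [0.4652, 0.3774, 0.2801]
tool_rot: [-3.141, 0.0, 0.001]
ft_force: [0.5, -1.3, -2.0]
grip_width: 0.57
time_s: 9.18
tool_pos: [0.4652, 0.3981, 0.28]
tool_rot: [3.141, 0.0, 0.0]
ft_force: [-0.3, 0.2, -2.3]
grip_width: 0.568
pad [317. 198.] [65. 69.] [0.4659, 0.3697, 0.01]
pad [470. 209.] [116. 164.] [0.634, 0.3568, 0.01]
side white_cap_bottle [(0.95, [0.464, 0.397, 0.216])]
scene white_cap_bottle [(0.89, [0.467, 0.396, 0.218])]
```

```bash
python3 -m creep '[[[1,14,20,0,0],[0,14,30,0,0],[0,0,35,0,0],[0,0,30,0,0],[0,0,20,0,0],[0,0,10,0,0],[0,0,0,0,0],[0,0,0,0,0]]]'
python3 - <<'E'
from h import *
find('side',N[3:]);find('scene',N[3:]);f=r.grab_frame('side'); cv2.imwrite('pics/s2.png',cv2.resize(f['pixels'][170:330,220:440],None,fx=3,fy=3))
E
```

```text
time_s: 10.1
tool_pos: [0.4666, 0.3704, 0.1355]
tool_rot: [-3.141, -0.0, -0.0]
ft_force: [0.0, 0.4, -1.1]
grip_width: 0.575
side white_cap_bottle [(0.86, [0.467, 0.374, 0.071]), (0.5, [0.436, 0.103, 0.01])]
scene white_cap_bottle []
```

View pics/s2.png

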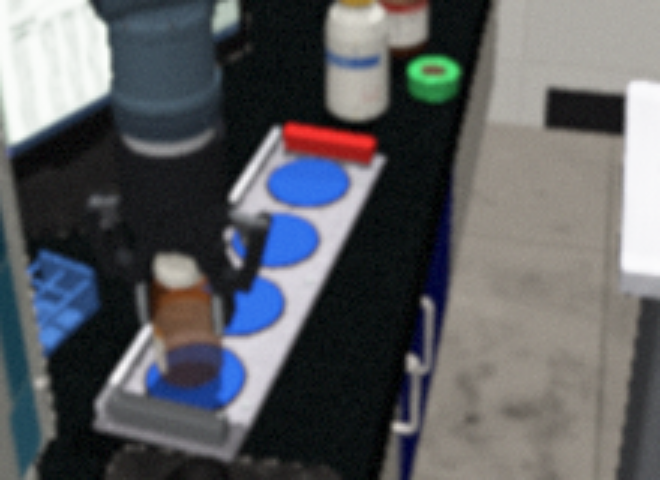

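```bash
python3 -m creep '[[[0,0,5,0,0],[0,0,3,0,0],[0,0,0,0,0],[0,0,0,0,0]]]'
python3 -m creep '[[[0,0,1,0,0],[0,0,0,0,0],[0,0,0,0,0],[0,0,0,0,0.65],[0,0,0,0,0.75],[0,0,0,0,1],[0,0,0,0,1],[0,0,0,0,1]]]'
```

```text
time_s: 10.68
tool_pos: [0.466, 0.3704, 0.1265]
tool_rot: [3.141, 0.001, 0.0]
ft_force: [-0.2, 0.2, -1.9]
grip_width: 0.575
time_s: 11.35
tool_pos: [0.4665, 0.3707, 0.126]
tool_rot: [-3.141, -0.0, -0.0]
ft_force: [-0.2, 0.6, -1.0]
grip_width: 0.996
```

```bash
python3 -m creep '[[[0,0,-15,0,1],[0,0,-35,0,1],[0,0,-35,0,1],[0,0,-35,0,1],[0,0,-35,0,1],[-10,20,0,0,1],[-11,38,0,0,1],[-11,38,0,0,1]]]'
python3 -m creep '[[[-11,38,0,0,1],[-11,38,0,0,1],[-11,38,0,0,1],[-2,38,0,0,1],[0,38,0,0,1],[0,38,0,0,1],[0,38,0,0,1],[0,38,0,0,1]]]'
python3 -m creep '[[[0,38,0,0,1],[0,38,0,0,1],[0,38,0,0,1],[0,38,0,0,1],[0,0,0,0,1],[0,0,0,0,1]]]'
python3 - <<'E'
from h import *
find('side',N[2:]);f=find('wrist',N[:3]);cv2.imwrite('pics/w5.png',f['pixels'])
E
```

```text
time_s: 12.02
tool_pos: [0.4347, 0.2746, 0.2819]
tool_rot: [-3.14, -0.003, 0.002]
ft_force: [0.6, -1.9, -0.2]
grip_width: 1.003
time_s: 12.68
tool_pos: [0.3989, -0.0311, 0.2812]
tool_rot: [3.141, -0.001, 0.0]
ft_force: [0.1, -0.4, -0.7]
grip_width: 1.0
time_s: 13.18
tool_pos: [0.3993, -0.1831, 0.2809]
tool_rot: [-3.141, -0.0, -0.004]
ft_force: [-0.6, 1.4, 0.3]
grip_width: 1.0
side black_cap_bottle [(0.78, [0.398, -0.185, 0.063])]
side white_cap_bottle [(0.65, [0.467, 0.374, 0.061]), (0.26, [0.457, 0.276, 0.004])]
wrist red_cap_bottle [(0.82, [0.426, -0.309, 0.078])]
wrist yellow_cap_bottle []
wrist black_cap_bottle []
```

View pics/w5.png

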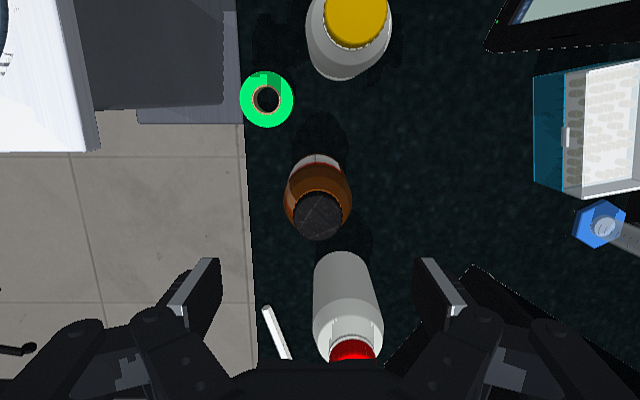

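```bash
python3 - <<'E'
from h import *
f=r.grab_frame('wrist')
print(ray(f,317,215,.125),ray(f,352,351,.150),r.read_state()['tool_pos'])
E
python3 -m creep '[[[0,2,30,0,1],[0,1,30,0,1],[0,0,30,0,1],[0,0,30,0,1],[0,0,15,0,1],[0,0,0,0,1],[0,0,0,0,1]]]'
```

```text
[0.4001, -0.1873, 0.125] [0.4265, -0.2861, 0.15] [ 0.39945856 -0.18037604  0.28094003]
time_s: 14.17
tool_pos: [0.3989, -0.1836, 0.1456]
tool_rot: [-3.14, 0.002, 0.001]
ft_force: [-0.2, 0.6, 0.2]
grip_width: 0.999
```

```bash
python3 -m creep '[[[0,3,10,0,1],[0,0,5,0,1],[0,0,0,0,1],[0,0,0,0,1]]]'
python3 -m creep '[[[0,0,0,0,0],[0,0,0,0,0],[0,0,0,0,0],[0,0,0,0,0],[0,0,0,0,0],[0,0,0,0,0],[0,0,0,0,0],[0,0,0,0,0]]]' 50
python3 -m creep '[[[0,0,-10,0,0],[0,0,-20,0,0],[0,0,0,0,0],[0,0,0,0,0]]]'
python3 - <<'E'
from h import *
find('side',N[2:3]);f=find('scene',N[2:3])
E
```

```text
time_s: 14.5
tool_pos: [0.3999, -0.1875, 0.1318]
tool_rot: [3.141, -0.001, 0.0]
ft_force: [-0.2, 0.2, -0.2]
grip_width: 0.998
time_s: 15.17
tool_pos: [0.3997, -0.1876, 0.1319]
tool_rot: [3.141, -0.001, -0.0]
ft_force: [-1.5, 1.5, 6.4]
grip_width: 0.666
time_s: 15.5
tool_pos: [0.4002, -0.1879, 0.1615]
tool_rot: [3.14, -0.002, -0.0]
ft_force: [-0.7, 0.1, -3.9]
grip_width: 0.667
side black_cap_bottle [(0.71, [0.396, -0.189, 0.096])]
scene black_cap_bottle [(0.58, [0.397, -0.189, 0.093])]
```

```bash
python3 -m creep '[[[0,0,-25,0,0],[0,0,-35,0,0],[0,0,-35,0,0],[0,0,-35,0,0],[0,-17,0,0,0],[0,-35,0,0,0],[0,-38,0,0,0],[0,-38,0,0,0]]]'
python3 -m creep '[[[0,-38,0,0,0],[0,-38,0,0,0],[9,-38,0,0,0],[10,-38,0,0,0],[10,-38,0,0,0],[10,-38,0,0,0],[10,-38,0,0,0],[8,-38,0,0,0]]]'
python3 -m creep '[[[0,-35,0,0,0],[0,0,0,0,0],[0,0,0,0,0]]]'
python3 - <<'E'
from h import *
f=r.grab_frame('wrist'); pads(f); find('side',N[2:]);find('scene',N[2:3]); cv2.imwrite('pics/w6.png',f['pixels'])
E
```

```text
time_s: 16.37
tool_pos: [0.399, -0.0583, 0.2903]
tool_rot: [-3.141, 0.001, -0.002]
ft_force: [0.8, 0.5, -2.7]
grip_width: 0.668
time_s: 17.03
tool_pos: [0.4563, 0.2466, 0.2898]
tool_rot: [3.141, 0.001, 0.0]
ft_force: [1.9, -0.6, -2.3]
grip_width: 0.666
time_s: 17.28
tool_pos: [0.4558, 0.281, 0.2895]
tool_rot: [3.14, 0.002, 0.003]
ft_force: [0.3, 0.4, -2.4]
grip_width: 0.667
pad [317. 171.] [67. 68.] [0.4566, 0.2796, 0.01]
pad [491.  93.] [105. 192.] [0.632, 0.3612, 0.01]
side black_cap_bottle [(0.79, [0.452, 0.278, 0.222])]
side white_cap_bottle [(0.89, [0.468, 0.373, 0.063])]
scene black_cap_bottle [(0.78, [0.455, 0.282, 0.221])]
```

View pics/w6.png

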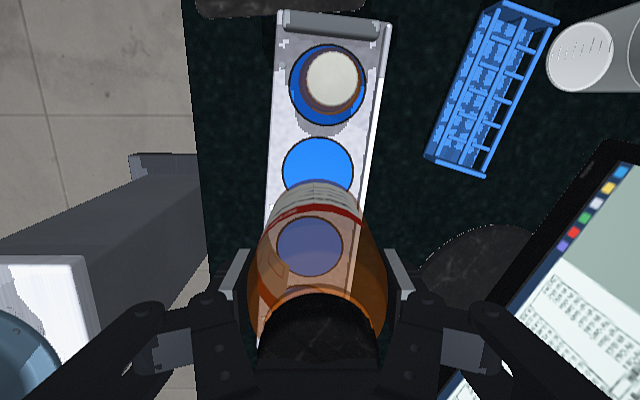

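White is upright on pad_1 (pad at px (327,85), cap at (333,78)). The black-cap bottle is held above pad_2 (px (317,171)). Lowering it now.

```bash
python3 -m creep '[[[1,1,30,0,0],[0,0,35,0,0],[0,0,35,0,0],[0,0,25,0,0],[0,0,13,0,0],[0,0,6,0,0],[0,0,0,0,0],[0,0,0,0,0]]]'
python3 -m creep '[[[0,0,2,0,0],[0,0,2,0,0],[0,0,0,0,0],[0,0,0,0,0]]]'
```

```text
time_s: 18.25
tool_pos: [0.4579, 0.2784, 0.1477]
tool_rot: [-3.141, -0.001, -0.001]
ft_force: [-0.5, -0.3, -2.0]
grip_width: 0.661
time_s: 18.58
tool_pos: [0.4577, 0.2788, 0.1435]
tool_rot: [-3.141, -0.001, 0.0]
ft_force: [0.6, -0.3, -2.2]
grip_width: 0.662
```

```bash
python3 -m creep '[[[0,0,1.5,0,0],[0,0,0,0,0],[0,0,0,0,0],[0,0,0,0,0.75],[0,0,0,0,0.85],[0,0,0,0,1],[0,0,0,0,1],[0,0,0,0,1]]]'
python3 -m creep '[[[0,0,-15,0,1],[0,0,-35,0,1],[0,0,-35,0,1],[0,0,-35,0,1],[0,0,-32,0,1],[0,20,0,0,1],[0,38,0,0,1],[-8,38,0,0,1]]]'
python3 -m creep '[[[-7,38,0,0,1],[-7,38,0,0,1],[-7,38,0,0,1],[-7,38,0,0,1],[0,38,0,0,1],[0,38,0,0,1],[0,10,0,0,1],[0,0,0,0,1]]]'
python3 - <<'E'
from h import *
find('side',N[1:]);f=find('wrist',N[:2])
im=f['pixels'].astype(int); m=(im[...,2]>150)&(im[...,1]>120)&(im[...,0]<90); v,u=np.nonzero(m); print(m.sum(),u.min(),u.max(),v.min(),v.max()); print(ray(f,(u.min()+u.max())/2,(v.min()+v.max())/2,.135))
E
```

```text
time_s: 19.25
tool_pos: [0.4574, 0.2786, 0.1413]
tool_rot: [3.142, 0.0, -0.0]
ft_force: [0.1, -0.8, -0.9]
grip_width: 0.998
time_s: 19.92
tool_pos: [0.4509, 0.1823, 0.2943]
tool_rot: [-3.141, -0.004, 0.002]
ft_force: [1.0, -0.9, -0.5]
grip_width: 0.998
time_s: 20.58
tool_pos: [0.4214, -0.0577, 0.2935]
tool_rot: [3.141, -0.0, -0.005]
ft_force: [-0.4, 0.2, 0.9]
grip_width: 0.997
side yellow_cap_bottle [(0.58, [0.421, -0.056, 0.069])]
side black_cap_bottle [(0.6, [0.454, 0.277, 0.072])]
side white_cap_bottle [(0.75, [0.465, 0.376, 0.064])]
wrist red_cap_bottle []
wrist yellow_cap_bottle []
1831 292 342 186 233
[0.4219, -0.0577, 0.135]
```

```bash
python3 -m creep '[[[0,0,30,0,1],[0,0,35,0,1],[0,0,35,0,1],[0,0,27,0,1],[0,0,15,0,1],[0,0,5,0,1],[0,0,0,0,1],[0,0,0,0,1]]]'
python3 -m creep '[[[0,0,0,0,0],[0,0,0,0,0],[0,0,0,0,0],[0,0,0,0,0],[0,0,0,0,0],[0,0,0,0,0],[0,0,0,0,0],[0,0,0,0,0]]]' 50
python3 -m creep '[[[0,0,-10,0,0],[0,0,-20,0,0],[0,0,0,0,0],[0,0,0,0,0]]]'
python3 - <<'E'
from h import *
find('side',N[1:2]);f=find('scene',N[1:2])
E
```

```text
time_s: 21.6
tool_pos: [0.4219, -0.0551, 0.1471]
tool_rot: [3.142, -0.001, 0.001]
ft_force: [0.8, -0.5, 0.0]
grip_width: 0.999
time_s: 22.27
tool_pos: [0.4223, -0.0557, 0.1481]
tool_rot: [3.141, -0.003, 0.0]
ft_force: [-2.8, 0.3, 7.8]
grip_width: 0.686
time_s: 22.6
tool_pos: [0.4225, -0.0557, 0.1772]
tool_rot: [3.141, -0.003, -0.0]
ft_force: [0.4, 0.2, -3.9]
grip_width: 0.686
side yellow_cap_bottle [(0.83, [0.421, -0.053, 0.099])]
scene yellow_cap_bottle [(0.65, [0.421, -0.055, 0.095]), (0.32, [0.425, -0.302, 0.076])]
```

```bash
python3 -m creep '[[[0,0,-25,0,0],[0,0,-35,0,0],[0,-20,-5,0,0],[0,-35,0,0,0],[5,-38,0,0,0],[5,-38,0,0,0],[5,-38,0,0,0],[5,-38,0,0,0]]]'
python3 -m creep '[[[5,-28,0,0,0],[0,-10,0,0,0],[0,0,0,0,0],[0,0,0,0,0]]]'
python3 - <<'E'
from h import *
f=r.grab_frame('wrist'); cv2.imwrite('pics/w7.png',f['pixels']); find('side',N[1:]);find('scene',N[1:2])
E
```

```text
time_s: 23.47
tool_pos: [0.4407, 0.1533, 0.2405]
tool_rot: [3.141, 0.001, -0.0]
ft_force: [0.7, -0.9, -4.9]
grip_width: 0.685
time_s: 23.8
tool_pos: [0.4457, 0.1895, 0.2404]
tool_rot: [3.14, 0.002, 0.001]
ft_force: [0.3, -0.3, -2.6]
grip_width: 0.688
side yellow_cap_bottle [(0.78, [0.444, 0.188, 0.162])]
side black_cap_bottle [(0.97, [0.454, 0.278, 0.075])]
side white_cap_bottle [(0.6, [0.466, 0.375, 0.062])]
scene yellow_cap_bottle [(0.96, [0.445, 0.192, 0.164])]
```

View pics/w7.png

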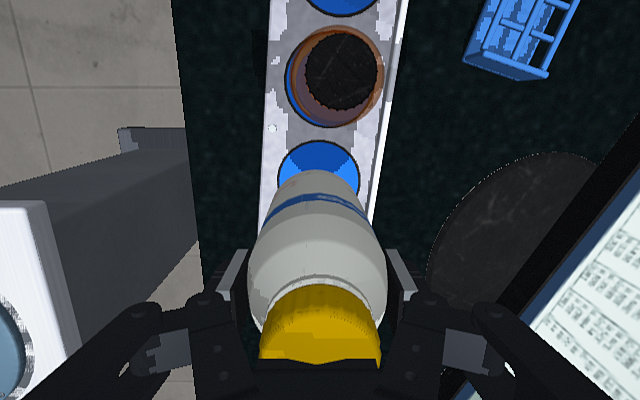

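```bash
python3 -m creep '[[[1,0,25,0,0],[0,0,25,0,0],[0,0,17,0,0],[0,0,8,0,0],[0,0,4,0,0],[0,0,2,0,0],[0,0,0,0,0],[0,0,0,0,0]]]'
```

```text
time_s: 24.82
tool_pos: [0.4483, 0.1898, 0.1615]
tool_rot: [-3.141, -0.002, -0.0]
ft_force: [0.3, -0.2, -3.7]
grip_width: 0.682
```

```bash
python3 -m creep '[[[0,0,2,0,0],[0,0,1.5,0,0],[0,0,0,0,0],[0,0,0,0,0.76],[0,0,0,0,0.86],[0,0,0,0,1],[0,0,0,0,1],[0,0,0,0,1]]]'
python3 -m creep '[[[0,0,-15,0,1],[0,0,-35,0,1],[0,0,-35,0,1],[0,0,-35,0,1],[0,0,-22,0,1],[-6,20,0,0,1],[-6,38,0,0,1],[-6,38,0,0,1]]]'
python3 -m creep '[[[-6,38,0,0,1],[-6,38,0,0,1],[-6,38,0,0,1],[-6,38,0,0,1],[-6,38,0,0,1],[0,38,0,0,1],[0,38,0,0,1],[0,18,0,0,1]]]'
python3 -m creep '[[[-15,29,0,0,1],[-15,29,0,0,1],[-15,29,0,0,1],[-15,29,0,0,1],[29,0,0,0,1],[29,0,0,0,1],[28,0,0,0,1],[0,0,0,0,1]]]'
python3 - <<'E'
from h import *
find('side',N[:2]);f=find('wrist',N[:1]);print(r.read_state()['tool_pos'])
im=f['pixels'].astype(int); m=((im[...,2]>120)&(im[...,1]<60)&(im[...,0]<60)).astype(np.uint8)
for c in cv2.findContours(m,0,2)[0]:
    if cv2.contourArea(c)>300: u,v,a,b=cv2.boundingRect(c); print(u,v,a,b,ray(f,u+a/2,v+b/2,.145))
cv2.imwrite('pics/w8.png',f['pixels'])
E
```

```text
time_s: 25.48
tool_pos: [0.4475, 0.1896, 0.157]
tool_rot: [-3.141, -0.0, -0.0]
ft_force: [-0.3, -0.3, 0.2]
grip_width: 1.001
time_s: 26.15
tool_pos: [0.4296, 0.0933, 0.2996]
tool_rot: [-3.142, -0.002, 0.003]
ft_force: [0.3, 0.6, -0.2]
grip_width: 0.998
time_s: 26.82
tool_pos: [0.3992, -0.1943, 0.299]
tool_rot: [3.14, -0.001, -0.004]
ft_force: [0.3, -0.1, 0.7]
grip_width: 1.0
time_s: 27.48
tool_pos: [0.4288, -0.3073, 0.2984]
tool_rot: [3.141, -0.003, 0.001]
ft_force: [-0.5, -0.3, -0.2]
grip_width: 1.002
side red_cap_bottle [(0.8, [0.431, -0.306, 0.077]), (0.69, [0.466, 0.371, 0.062]), (0.58, [0.463, 0.368, 0.007])]
side yellow_cap_bottle [(0.91, [0.446, 0.193, 0.079])]
wrist red_cap_bottle []
[ 0.42458786 -0.30606475  0.29880146]
295 182 51 53 [0.4281, -0.3073, 0.145]
```

View pics/w8.png

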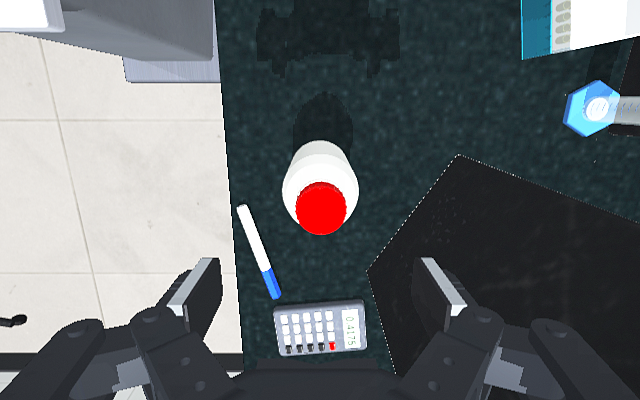

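Run:
```python
from h import *
f=r.grab_frame('wrist')
for p in [(368,272),(460,155),(392,355)]: print(ray(f,*p,0), ray(f,*p,.1))
```

```text
[0.4901, -0.441, 0.0] [0.4722, -0.3842, 0.1]
[0.5872, -0.2923, 0.0] [0.5429, -0.276, 0.1]
[0.5293, -0.5698, -0.0] [0.5008, -0.4779, 0.1]
```

The tower face is about 60 mm clear of the gripper. The red cap is at px (320,208), which puts the bottle at (0.428, −0.307). Descending now.

```bash
python3 -m creep '[[[1,0,30,0,1],[0,0,35,0,1],[0,0,30,0,1],[0,0,25,0,1],[0,0,12,0,1],[0,0,5,0,1],[0,0,0,0,1],[0,0,0,0,1]]]'
python3 -m creep '[[[0,0,5,0,1],[0,0,1,0,1],[0,0,0,0,1]]]'
```

```text
time_s: 28.45
tool_pos: [0.4264, -0.3066, 0.1627]
tool_rot: [3.141, -0.001, -0.0]
ft_force: [0.5, -0.8, -0.7]
grip_width: 1.002
time_s: 28.7
tool_pos: [0.4266, -0.3066, 0.1564]
tool_rot: [3.141, -0.001, 0.0]
ft_force: [-0.0, 0.3, -0.5]
grip_width: 0.998
```

```bash
python3 -m creep '[[[0,0,0,0,0],[0,0,0,0,0],[0,0,0,0,0],[0,0,0,0,0],[0,0,0,0,0],[0,0,0,0,0],[0,0,0,0,0],[0,0,0,0,0]]]' 60
python3 -m creep '[[[0,0,-10,0,0],[0,0,-20,0,0],[0,0,0,0,0],[0,0,0,0,0]]]'
python3 - <<'E'
from h import *
find('side',N[:1]);f=find('scene',N[:1])
E
```

```text
time_s: 29.37
tool_pos: [0.427, -0.3068, 0.1571]
tool_rot: [3.14, -0.002, 0.0]
ft_force: [1.0, 0.9, 6.8]
grip_width: 0.729
time_s: 29.7
tool_pos: [0.4269, -0.3069, 0.1866]
tool_rot: [3.14, -0.002, 0.0]
ft_force: [0.6, 0.0, -5.1]
grip_width: 0.724
side red_cap_bottle [(0.67, [0.426, -0.307, 0.107]), (0.57, [0.446, 0.19, 0.078])]
scene red_cap_bottle [(0.76, [0.426, -0.303, 0.106])]
```

```bash
python3 -m creep '[[[0,0,-25,0,0],[0,0,-35,0,0],[-14,0,-5,0,0],[-30,0,0,0,0],[-29,0,0,0,0],[-14,-10,0,0,0],[15,-29,0,0,0],[15,-29,0,0,0]]]'
python3 -m creep '[[[15,-29,0,0,0],[15,-29,0,0,0],[0,-36,0,0,0],[0,-36,0,0,0],[0,-36,0,0,0],[7,-36,0,0,0],[8,-36,0,0,0],[8,-36,0,0,0]]]'
python3 -m creep '[[[8,-36,0,0,0],[7,-20,0,0,0],[0,-9,0,0,0],[0,0,0,0,0],[0,0,0,0,0]]]'
python3 - <<'E'
from h import *
f=r.grab_frame('wrist'); cv2.imwrite('pics/w9.png',f['pixels']); find('side',N);find('scene',N[:2])
E
```

```text
time_s: 30.57
tool_pos: [0.3672, -0.2382, 0.2497]
tool_rot: [-3.141, 0.001, -0.006]
ft_force: [0.8, 0.3, -4.2]
grip_width: 0.728
time_s: 31.23
tool_pos: [0.4212, 0.037, 0.2498]
tool_rot: [3.141, 0.001, -0.0]
ft_force: [1.6, 0.0, -4.5]
grip_width: 0.724
time_s: 31.65
tool_pos: [0.4364, 0.1, 0.25]
tool_rot: [3.14, 0.002, 0.0]
ft_force: [-0.5, 0.4, -5.3]
grip_width: 0.727
side red_cap_bottle [(0.58, [0.438, 0.098, 0.169]), (0.56, [0.466, 0.373, 0.009])]
side yellow_cap_bottle [(0.95, [0.443, 0.19, 0.079]), (0.16, [0.446, 0.187, 0.006])]
side black_cap_bottle [(0.81, [0.455, 0.278, 0.074])]
side white_cap_bottle [(0.59, [0.466, 0.374, 0.062])]
scene red_cap_bottle [(0.68, [0.435, 0.101, 0.169])]
scene yellow_cap_bottle [(0.77, [0.448, 0.192, 0.077])]
```

View pics/w9.png

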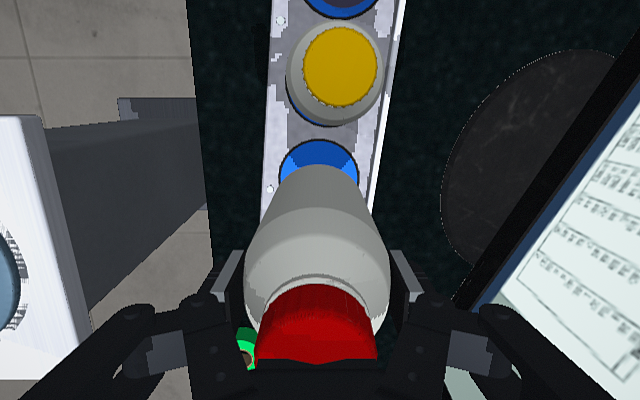

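Yellow (px (338,68)) stands upright on pad_3, and red hangs centred over pad_4. Lowering 83 mm to a TCP height of 0.167.

```bash
python3 -m creep '[[[1,0,25,0,0],[0,0,25,0,0],[0,0,17,0,0],[0,0,8,0,0],[0,0,3,0,0],[0,0,1,0,0],[0,0,0,0,0],[0,0,0,0,0]]]'
python3 -m creep '[[[0,0,2,0,0],[0,0,1,0,0],[0,0,0,0,0],[0,0,0,0,0]]]'
```

```text
time_s: 32.77
tool_pos: [0.4394, 0.1007, 0.173]
tool_rot: [-3.141, -0.002, -0.0]
ft_force: [-0.1, 0.4, -4.0]
grip_width: 0.725
time_s: 33.1
tool_pos: [0.4384, 0.1006, 0.1691]
tool_rot: [-3.142, -0.0, 0.0]
ft_force: [0.2, 0.4, -4.0]
grip_width: 0.726
```

```bash
python3 -m creep '[[[0,0,2,0,0],[0,0,0,0,0],[0,0,0,0,0],[0,0,0,0,0.8],[0,0,0,0,0.88],[0,0,0,0,1],[0,0,0,0,1],[0,0,0,0,1]]]'
python3 -m creep '[[[0,0,-15,0,1],[0,0,-35,0,1],[0,0,-35,0,1],[0,0,-35,0,1],[0,0,-35,0,1],[-15,25,0,0,1],[-10,38,0,0,1],[0,38,0,0,1]]]'
python3 -m creep '[[[0,20,0,0,1],[0,0,0,0,1],[0,0,0,0,1]]]'
python3 - <<'E'
from h import *
f=find('side',N); cv2.imwrite('pics/s3.png',cv2.resize(f['pixels'][150:350,220:440],None,fx=3,fy=3))
g=find('wrist',N); cv2.imwrite('pics/w10.png',g['pixels'])
E
```

```text
time_s: 33.77
tool_pos: [0.4385, 0.1006, 0.167]
tool_rot: [-3.141, -0.0, -0.0]
ft_force: [0.8, 0.4, 0.7]
grip_width: 0.999
time_s: 34.43
tool_pos: [0.4122, -0.0006, 0.323]
tool_rot: [3.141, -0.002, 0.003]
ft_force: [0.7, 0.3, -0.2]
grip_width: 0.998
time_s: 34.68
tool_pos: [0.4133, -0.0211, 0.3219]
tool_rot: [-3.141, -0.0, -0.003]
ft_force: [1.0, -0.4, 0.5]
grip_width: 1.003
side red_cap_bottle [(0.53, [0.451, 0.235, 0.001])]
side yellow_cap_bottle [(0.92, [0.444, 0.191, 0.078])]
side black_cap_bottle [(0.79, [0.453, 0.278, 0.075]), (0.63, [0.457, 0.277, 0.004])]
side white_cap_bottle [(0.89, [0.468, 0.374, 0.063])]
wrist red_cap_bottle []
wrist yellow_cap_bottle []
wrist black_cap_bottle []
wrist white_cap_bottle []
```

View pics/s3.png

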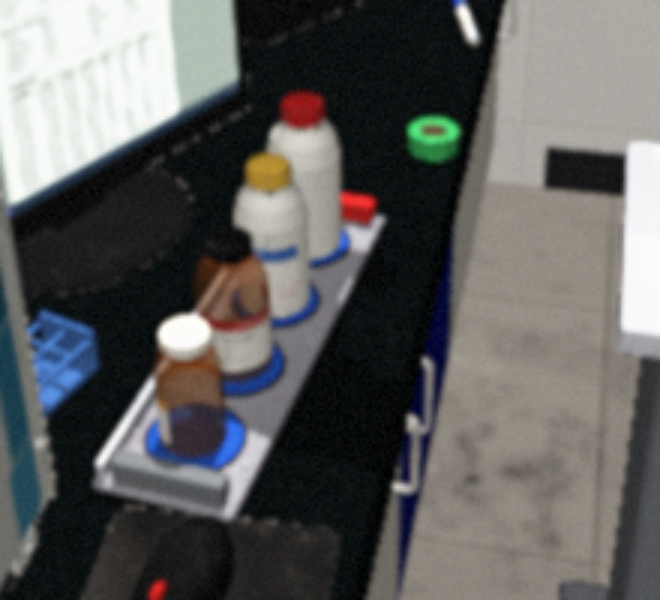

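View pics/w10.png

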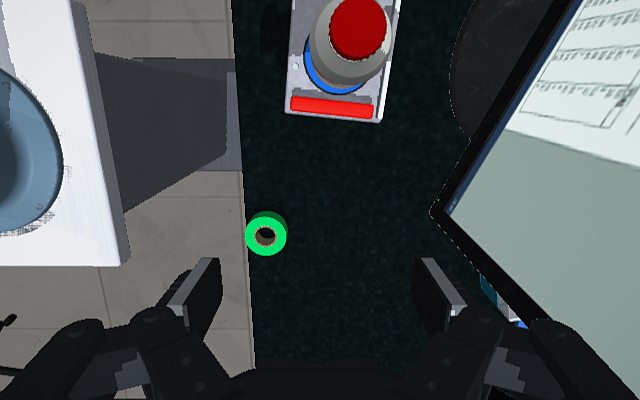

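The side view shows all four bottles upright on their blue pads in the right order, and the gripper is well clear of them. Handing in.

Run:
```python
from cell import r
print(r.hand_in(), r.read_state()['time_s'])
```

```text
the job is handed in; nothing more can be done
the job is handed in; nothing more can be done
```

The four bottles stand upright on their own pads in height order, and the job is handed in at about 35 s on the robot's clock. Red is on pad_4 next to the red block, then yellow on pad_3, black on pad_2 and white on pad_1.

- **Order and uprightness:** the last side picture shows all four upright, in order and on their pads, with the gripper open and clear of everything. Reported wrist forces stayed below about 8 N.
- **Centring:** the last position estimates put yellow and black within about 4 mm of their pad centres. White read about 4–5 mm off along y, which is about the detector's error, so I left it.
- **Failed check:** the last network look did not find red, and its low-confidence hit was on the stand. The wrist network found none of the bottles. Red's position rests on the arm's reading at release, within about 1 mm of the pad centre, and on the side and wrist pictures, which show it on its pad beside the red block.

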